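# Close a denture flask over its keys

### The job

The upper half of the denture flask was left crooked on the clamped lower half, riding on its three brass keys, with a jar of separating fluid parked on its lid: first stand the jar upright on the round cork mat. Then nudge the upper half round, without taking it off, until its notches drop over the keys and it sits flat, rim on rim, and press down firmly on the middle of its lid to be sure it is home. Go gently, for the plaster mould inside is brittle, and leave everything else on the bench where it is.

Things in the scene. Friction and masses are not known exactly. Their poses are not given: they have to be found in the camera images.
- flask_lower: Lower half of an aluminium denture flask, fixed in a low blue bench clamp. Origin on the bench under its centre, z up. D-shaped: 88 mm along x, 104 mm along y; flat heel at x = +44, straight sides at y = +-52 (x -8 to 35), round front at x = -44. Flat rim 46 mm above the origin. The clamp's jaws outside the sides are 33 mm high; its screw and T-bar reach to y = -112, 35 mm high.
- heel_key (a point): Centre of the top of the heel key, one of three brass keys that stand 9 mm above the lower half's rim, tops bevelled by 2 mm. It spans x 31.5 to 44, y -7 to 7 in the lower half's frame.
- left_key (a point): Centre of the top of the left side key: x -13 to 1, y 39.5 to 52 in the lower half's frame.
- right_key (a point): Centre of the top of the right side key: x -13 to 1, y -52 to -39.5 in the lower half's frame.
- flask_upper: Loose upper half of the flask, 0.45 to 0.7 kg, same D outline as the lower half (too wide to grasp), 31 mm tall. Origin at the centre of its underside; heel at +x, z up. Riding on the key tops its origin is 55 mm above the lower half's origin; fully home it is 46 mm above it, centred, with both x axes alike. At the start it is up to 6 mm off centre and turned 13 to 23 degrees anticlockwise.
- heel_notch (a point): Centre, at the underside, of the upper half's heel notch. Three open notches run up its full height, each 16 mm wide and 14 mm deep into the outline (heel: centred on y = 0; sides: centred on x = -6), leaving 1 mm either side of the 14 mm wide keys.
- lid_top (a point): Centre of the flat steel lid, 31 mm above the upper half's underside. Outline corners of both halves (x, +-y, mm): 44,44; 41,50; 35,52; -8,52; -22,48; -34,38; -41,24; -44,9. The flask's faces slide easily on the keys (friction about 0.25), so light pushes of 1 to 3 N at its sides shift and turn it; tips pressed on the lid slip. A notch that finds its key stops the slide.
- jar: Amber jar of separating fluid with a black cap, 46 mm diameter and straight-sided up to 42 mm, cap 42 mm wide, 72 mm tall, about 0.16 kg; origin at the centre of its foot, z up. Stands on the lid of the upper half at the start.
- cork_mat: Round cork mat fixed to the bench, 110 mm diameter, 4 mm thick; origin at the centre of its underside. The jar's place.
- flask_closed: A second flask, closed, 88 x 104 x 65 mm, 1.6 kg, loose on the bench; origin at the centre of its underside. To be left alone.
- model: Stone dental cast on a grey base, about 60 x 66 x 34 mm; origin at the centre of its underside. To be left alone.
- palette: White ceramic stain palette with wells, 100 x 160 x 12 mm; origin at the centre of its underside. To be left alone.
- bowl: Green mixing bowl, 116 mm across, 58 mm tall; origin at the centre of its foot. To be left alone.
- pan: Cream plastic case pan with two casts in it, 150 x 230 x 48 mm; origin at the centre of its underside. To be left alone.
- liquid: Clear bottle with a red cap, 52 mm diameter, 115 mm tall; origin at the centre of its foot. To be left alone.
- brush: White ceramist's brush, 165 mm long, lying on the bench; origin near mid-length. To be left alone.
- wax_knife: Wax knife with a wooden handle, 170 mm long, lying on the bench; origin near mid-length. To be left alone.
Things that resemble listed ones, but are neither listed nor needed, are in the scene too. Leave any purple look-alike of the jar alone. What is shaped like the flask_upper but green is not meant.

How it is judged (in metres and radians):
On the way, in this order (a step that is already met when the one before it is completed fails the run):
1. the jar stands upright on the cork mat, let go (horizontal distance between jar and cork_mat below 0.032 m and height (world z) of jar below 0.008 m and angle between jar's own z axis and vertical below 0.1 rad and contact force between the fingers and jar below 0.1 N and linear speed of jar below 0.02 m/s), for 0.2 s.
2. the upper half has dropped over all three keys and sits flat on the rim (z of flask_upper in the frame of flask_lower between 0.0445 and 0.0475 m and horizontal distance between flask_upper and flask_lower below 0.004 m and angle between flask_upper's own z axis and vertical below 0.025 rad and angle between the x axis of flask_upper and the x axis of flask_lower, either way round below 0.08 rad), for 0.2 s.
3. fingertips press down on the lid with over 4 N, the upper half being home (all of step 2 and contact force between the fingers and flask_upper above 4 N and horizontal distance between the grasp point and lid_top below 0.038 m), for 0.1 s.
At the end, for the whole second after the job is handed in: Jar upright on the cork mat (centre within 32 mm of the mat's). Upper half over all three keys: underside within 1.5 mm of the rim, tilt under 1.4 degrees, centred within 4 mm, turned under 4.6 degrees. Everything released and at rest (all of step 2 and horizontal distance between jar and cork_mat below 0.032 m and height (world z) of jar below 0.008 m and angle between jar's own z axis and vertical below 0.1 rad and linear speed of each of flask_upper, jar below 0.01 m/s); the robot touches nothing.
It fails at once if the upper half is struck, pushed or pressed with over 40 N (contact force between the fingers and flask_upper above 40 N).
It fails at once if the jar is tipped over (angle between jar's own z axis and vertical above 0.7 rad).
It fails at once if the upper half is lifted, tipped or pushed off the lower half (z of flask_upper in the frame of flask_lower above 0.075 m or horizontal distance between flask_upper and flask_lower above 0.03 m or angle between flask_upper's own z axis and vertical above 0.3 rad).
It fails at once if something else on the bench is moved by more than 20 mm (distance of any of flask_closed, model, palette, bowl, pan, liquid, brush, wax_knife from where it was at the start of the episode above 0.02 m).
It also fails if it takes over 72 s, if anything falls off the work surface, if the arm or the gripper's body presses on something with over 40 N, if the wrist force passes 120 N, or if a joint passes its speed limit or range.

### The arm

A 6-joint arm with a two-finger parallel gripper is mounted at the origin on the work surface. World frame = base frame: x ahead of the robot, y to its left, z up, the work surface at z = 0. Lengths are in mm, angles in rad, forces in N, time in s.
With the tool pointing down it reaches from about 275 to 1000 mm from the base axis. Payload 8.4 kg.
Tool frame: the origin (TCP) lies between the finger pads; the fingertips stand r.tips_ahead ahead of it and the grasp point (between the pads) lies 6 mm ahead of it (r.tips_ahead is the distance from the TCP to the fingertips, in mm); z points along the fingers, y is the line along which they close (so a half turn about z gives the same grasp; the last joint's range is limited). The gripper opens to 85 mm and grips with 20 to 120 N. Pads are 22 mm wide; open, the fingers measure 114 mm over their backs; the gripper's body (76 mm by 85 mm) begins 54 mm behind the grasp point. The pads swing forward as they close: fully open they stand 13 mm farther back than shut.
Start: joints at [1.114, 0.353, 1.633, -0, 1.155, -0.002], TCP at [274.551, 561.471, 256.281] pointing down, gripper open.
Joint ranges: [-2.63, 2.63], [-0.92, 2.1], [0.06, 2.66], [-1.3, 4.44], [0, 2.69], [-3.02, 3.02]. Speed limits (rad/s): [2.22, 2.22, 2.79, 3.14, 3.14, 3.14].

### API

Orientations are given as [roll, pitch, yaw] about the fixed x, y, z axes, in that order (R = Rz(yaw) Ry(pitch) Rx(roll)).
In Python, from rig import r gives the robot as it stands.
- The arm moves only by the tool carry_out, never from a script. Its arguments are lists of equal length, an entry for each row: "delta_pos": the shift along the tool's x, y, z in m, a list of three; "rot": the turn, a rotation vector about the tool's x, y, z in degrees, a list of three. A call has 1 to 8 rows; each row is the pose to reach, as a shift and turn from the pose commanded when the call began, along the tool's axes at that moment; what a row does not reach only later rows make up. A row lasts 1/8 s, in which the tool goes at most 62.5 mm and 10.7 degrees, less where a joint would pass 70% of its speed; a pose out of reach is approached as far as the arm can. A call with a gripper value outside its range is refused whole. "claw" is the finger opening in m, from 0 to 0.0854, set as the call begins (left out, the last holds). The fingers move at their own pace and stop on an object; "grip_force" is the grip in N (left out, the last holds). Time passes only in rows, so rows that repeat a pose let the fingers close. It gives the time, the measured TCP pose, the force, the opening and the grip force at its end, in the units of the state.
- r.sense(): the state, without advancing time (a new reading comes with each control period).
- r.grab_frame(name): name is "scene" or "top"; returns the picture (420x560x3 uint8, blue, green, red); there is no depth.
- r.camera_info(name): a dict with "fx", "fy", "cx", "cy" (pixels), "pose" (4x4, takes a point from camera to world coordinates). Camera axes: x right, y down, z forward; pixel columns grow to the right and rows downward; lengths in mm; the calibration is good to about 2 mm. A picture is of the moment at which its call begins. camera_info takes no time and is no camera call.
- r.sign_off(): hands the job in; it is judged then, once.
Trained networks look in the newest picture that a camera, given by its name, has taken for a name from the list of things; names that differ only in an ending like _2 or _b are one class to them, and where a whole thing is asked for, a point or a joint stands for the part that bears it (a point fixed in the world has none). Each returns a list of dicts, best first, with "p" (0 to 1); they miss things now and then, are a little off and sometimes report something else, mostly with a low value. They report only what shows in the picture. A call takes as long as a camera call. They do not tell look-alikes from the thing itself.
- r.recognise(thing, camera): "box" ([left, top, right, bottom] in pixels, round what is visible of it).
- r.cut_out(thing, camera): "mask" (420x560 bool, what is visible of it) and "box" ([left, top, right, bottom] in pixels, round what is visible of it).
The state is a dict: "clock": time; "qpos": joint angles; "qvel": joint speeds; "joint_efforts": joint torques, N m; "eef_pos": TCP position; "tcp_rot": TCP orientation; "contact_force": force on the tool from outside, world axes, zero at the start; "wrist_torque": the same for the moment, N m; "opening": opening from 0.0 (shut) to 1.0 (fully open); "grasp_force": force on a finger pad.
Only numpy, scipy, OpenCV 4.12 (cv2) and the standard library are available. Lean on these libraries where they do the work, as an engineer would, in place of code of your own. Each camera call takes 0.05 s, during which the arm holds its last target. There are 200 camera calls.

## Working session

There is one attempt and no reset: what is moved stays moved. The work goes in short steps, Python scripts to look and compute and a tool call to move; the robot and the scene stay as the last step left them, time stands still between calls to the robot, and variables do not carry over. Pictures are saved under pics/ and viewed, at most 10 in all, crops included, and the job is handed in when it is done.

Besides the shell and the picture viewer there is one more tool, called after ">>>" as name(argument=value, ...) on one line, values as JSON. carry_out: Moves the arm, as the interface text tells. Its arguments: {"type":"object","properties":{"delta_pos":{"type":"array","items":{"type":"array","items":{"type":"number"}}},"rot":{"type":"array","items":{"type":"array","items":{"type":"number"}}},"claw":{"type":"number"},"grip_force":{"type":"number"}},"required":["delta_pos","rot"]}

```bash
mkdir -p pics; ls
python3 - <<'E'
from rig import r
import cv2,numpy as np
a=r.grab_frame("scene");b=r.grab_frame("top")
cv2.imwrite("pics/s0.png",a);cv2.imwrite("pics/t0.png",b)
np.set_printoptions(precision=4,suppress=True)
for c in("scene","top"):
    print(r.camera_info(c))
    for t in["flask_lower","flask_upper","jar","cork_mat","flask_closed","heel_key"]:
        print(c,t,[(round(d["p"],2),[int(v) for v in d["box"]]) for d in r.recognise(t,c)])
print(r.sense(),r.tips_ahead)
E
```

```text
pics
{'fx': 454.6214992727256, 'fy': 454.6214992727256, 'cx': 279.1954034346999, 'cy': 213.11135939206338, 'pose': array([[  -0.6367,    0.5808,   -0.5072, 1149.7483],
       [   0.7709,    0.4936,   -0.4026,  484.3318],
       [   0.0165,   -0.6473,   -0.762 ,  987.5902],
       [   0.    ,    0.    ,    0.    ,    1.    ]])}
scene flask_lower [(0.86, [218, 203, 292, 261]), (0.5, [87, 172, 187, 243]), (0.3, [282, 307, 307, 346])]
scene flask_upper [(0.89, [288, 176, 329, 205]), (0.59, [232, 200, 274, 232]), (0.2, [217, 207, 292, 261])]
scene jar [(0.93, [308, 212, 327, 242]), (0.81, [277, 249, 291, 280]), (0.69, [246, 191, 268, 223])]
scene cork_mat [(0.2, [216, 203, 290, 262])]
scene flask_closed [(0.64, [196, 151, 229, 190])]
scene heel_key [(0.74, [213, 204, 292, 259])]
{'fx': 496.3186290567165, 'fy': 496.3186290567165, 'cx': 272.99681773053084, 'cy': 211.84031153712047, 'pose': array([[  -0.0001,   -0.9973,    0.0736,  476.0808],
       [  -0.9996,    0.0022,    0.0285,  -22.6972],
       [  -0.0286,   -0.0735,   -0.9969, 1178.9565],
       [   0.    ,    0.    ,    0.    ,    1
[... 255 characters left out ...]
[149, 201, 196, 244])]
top flask_closed [(0.93, [366, 213, 426, 257]), (0.66, [163, 294, 191, 310]), (0.31, [166, 112, 194, 143])]
top heel_key [(0.78, [258, 176, 344, 228]), (0.31, [262, 91, 343, 150])]
{'clock': 0.7, 'qpos': array([ 1.1135,  0.353 ,  1.6334, -0.    ,  1.1552, -0.0024]), 'qvel': array([-0.0004, -0.0006,  0.0008,  0.0001,  0.0021, -0.0003]), 'joint_efforts': array([  0.0015, -60.5042, -34.2379,  -0.    ,   0.0014,  -0.    ]), 'eef_pos': array([274.5817, 561.4509, 256.3061]), 'tcp_rot': array([3.1416, 0.    , 2.6867]), 'contact_force': array([-0.3839, -0.14  , -0.3368]), 'wrist_torque': array([ 0.0512, -0.0268, -0.0424]), 'grasp_force': 0.0, 'opening': 0.997630169240985} 25.0
```

View pics/s0.png

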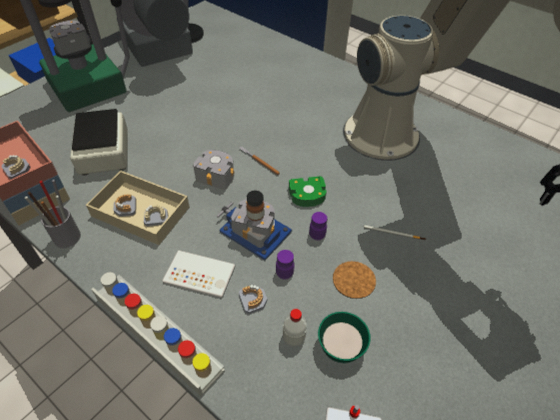

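View pics/t0.png

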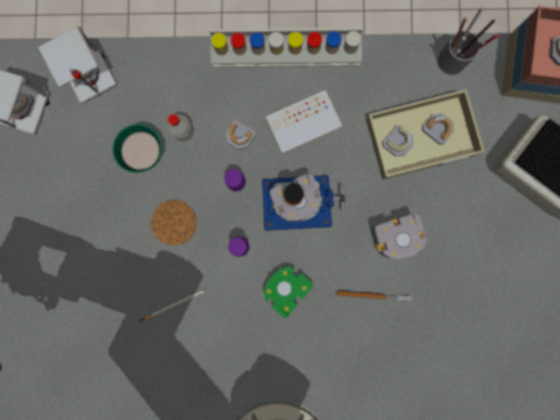

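Candidates for the jar (top view): amber jar with a black cap on the flask at (293,195), and purple look-alikes at (234,179) and (238,246). For the upper half: grey on the blue clamp at (297,198), the green look-alike at (288,289), and the closed flask at (402,237). I choose the amber jar and the grey half on the blue clamp. The mat is at (174,222). Next I check the choice in a close crop.

```bash
cat > h.py <<'E'
from rig import r
import cv2,numpy as np
np.set_printoptions(precision=2,suppress=True)
def proj(c,P):
    i=r.camera_info(c);T=np.linalg.inv(i["pose"]);P=np.atleast_2d(P)@T[:3,:3].T+T[:3,3]
    return np.c_[P[:,0]/P[:,2]*i["fx"]+i["cx"],P[:,1]/P[:,2]*i["fy"]+i["cy"]]
def unproj(c,uv,z):
    i=r.camera_info(c);u,v=uv;d=i["pose"][:3,:3]@[(u-i["cx"])/i["fx"],(v-i["cy"])/i["fy"],1];o=i["pose"][:3,3]
    return o+d*(z-o[2])/d[2]
def crop(img,x0,y0,w,h,k):
    return cv2.resize(img[y0:y0+h,x0:x0+w],None,fx=k,fy=k,interpolation=cv2.INTER_CUBIC)
E
python3 - <<'E'
from h import *
t=cv2.imread("pics/t0.png");s=cv2.imread("pics/s0.png")
cv2.imwrite("pics/c0.png",np.hstack([crop(t,250,160,100,80,4),crop(s,210,180,100,80,4)]))
b=t.astype(int)
# mat
hsv=cv2.cvtColor(t,cv2.COLOR_BGR2HSV)
m=np.zeros(t.shape[:2],bool);m[195:250,145:205]=1
mm=m&(hsv[...,1]>100)
ys,xs=np.nonzero(mm);print(len(xs),xs.mean(),ys.mean(),unproj("top",(xs.mean(),ys.mean()),4))
hsv=cv2.cvtColor(s,cv2.COLOR_BGR2HSV)
m=np.zeros(s.shape[:2],bool);m[255:305,325:385]=1
mm=m&(hsv[...,1]>100);ys,xs=np.nonzero(mm);print(len(xs),unproj("scene",(xs.mean(),ys.mean()),4))
E
```

```text
1560 173.39935897435896 222.2673076923077 [538.36 248.47   4.  ]
1241 [542.39 249.54   4.  ]
```

View pics/c0.png

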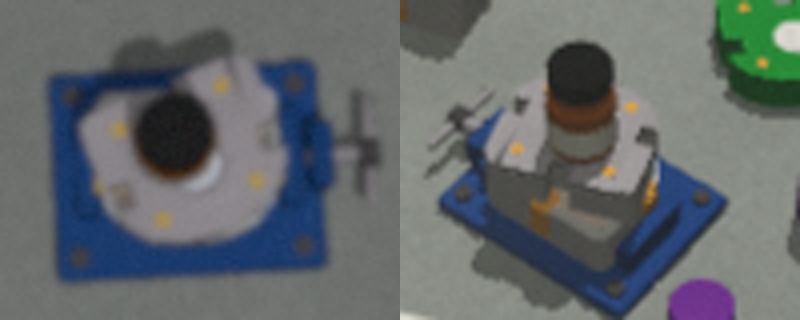

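```bash
cat >> h.py <<'E'
from scipy.optimize import differential_evolution
O=[(44,44),(41,50),(35,52),(2,52),(2,38),(-14,38),(-14,51),(-22,48),(-34,38),(-41,24),(-44,9)]
OUT=np.array([(44,8)]+O+[(x,-y) for x,y in O[::-1]]+[(44,-8),(30,-8),(30,8)],float)
def dense(P,n=12):
    Q=np.roll(P,-1,0);L=np.linalg.norm(Q-P,axis=1)
    return np.vstack([p+(q-p)*np.linspace(0,1,max(2,int(l/1.5)),endpoint=False)[:,None] for p,q,l in zip(P,Q,L)])
def place(P,x,y,a,z):
    c,s=np.cos(a),np.sin(a);return np.c_[P@np.array([[c,s],[-s,c]])+[x,y],np.full(len(P),z)]
def fit(imgs,b,z,jar=None,P=OUT):
    D=dense(P);G={}
    for c,im in imgs.items():
        g=cv2.GaussianBlur(cv2.cvtColor(im,cv2.COLOR_BGR2GRAY),(0,0),.7).astype(np.float32)
        m=np.hypot(cv2.Sobel(g,5,1,0),cv2.Sobel(g,5,0,1));m=np.minimum(m,100)
        if jar is not None:
            k=np.zeros(m.shape,np.uint8);cv2.fillConvexPoly(k,cv2.convexHull(proj(c,jar).astype(np.float32)).astype(int),1);k=cv2.dilate(k,np.ones((3,3)));m[k>0]=0
        G[c]=m
    def f(p):
        s=0
        for c,m in G.items():
            q=proj(c,place(D,p[0],p[1],p[2],z)).astype(np.float32)
            s-=cv2.remap(m,q[:,:1],q[:,1:],cv2.INTER_LINEAR).mean()
        return s
    o=differential_evolution(f,b,seed=1,maxiter=60,popsize=12);return o.x,o.fun
E
python3 - <<'E'
from h import *
t=cv2.imread("pics/t0.png");s=cv2.imread("pics/s0.png")
hsv=cv2.cvtColor(t,cv2.COLOR_BGR2HSV)
m=((hsv[...,0]>105)&(hsv[...,0]<125)&(hsv[...,1]>120)).astype(np.uint8);m[:160]=0;m[240:]=0;m[:,:250]=0;m[:,336:]=0
m=cv2.morphologyEx(m,cv2.MORPH_OPEN,np.ones((3,3)))
ps=np.argwhere(m)[:,::-1].astype(np.float32)
rc=cv2.minAreaRect(ps);print(rc)
W=np.array([unproj("top",p,6)[:2] for p in cv2.boxPoints(rc)]);print(W,W.mean(0))
cap=[unproj("top",(293.7,193.7),158)]
print("jar top",cap)
for c in("top","scene"):
    for d in r.cut_out("jar",c):
        ys,xs=np.nonzero(d["mask"]);print(c,d["p"],xs.mean(),ys.mean(),d["box"])
# black cap centroid
for c,im,(x0,y0,x1,y1) in(("top",t,(278,178,310,210)),("scene",s,(240,185,272,205))):
    g=im.max(2)<70;ys,xs=np.nonzero(g[y0:y1,x0:x1]);print(c,len(xs),xs.mean()+x0,ys.mean()+y0,unproj(c,(xs.mean()+x0,ys.mean()+y0),158 if c=="top" else 150))
j=cap[0];a=np.linspace(0,6.28,24)
jar=np.vstack([np.c_[j[0]+23*np.cos(a),j[1]+23*np.sin(a),np.full(24,z)] for z in(86,158)])
W0=W.mean(0)
for cs in(("top",),("scene",),("top","scene")):
    I={c:{"top":t,"scene":s}[c] for c in cs}
    print(cs,fit(I,[(W0[0]-15,W0[0]+15),(W0[1]-15,W0[1]+15),(0,.6)],86,jar))
E
```

```text
((297.8608703613281, 202.42642211914062), (50.49385070800781, 69.19627380371094), 86.90594482421875)
[[ 640.98   37.14]
 [ 649.25 -127.16]
 [ 529.39 -132.53]
 [ 520.77   30.5 ]] [585.1  -48.02]
jar top [array([588.91, -36.35, 158.  ])]
top 0.89 292.69211195928756 194.09923664122138 [280.8, 183.8, 303.6, 202.9]
top 0.55 234.27586206896552 179.8735632183908 [223.5, 171.1, 247.4, 191.3]
top 0.54 238.3046875 245.375 [228.3, 235.6, 246.5, 258.1]
top 0.16 297.7275155832591 199.43722172751558 [267.0, 173.9, 319.8, 222.5]
scene 0.88 255.0928270042194 205.2405063291139 [243.8, 191.7, 264.3, 220.2]
scene 0.86 285.0385438972163 264.0877944325482 [276.1, 249.4, 293.9, 279.7]
scene 0.74 317.9093023255814 226.12558139534883 [307.7, 212.4, 327.6, 241.8]
scene 0.53 354.31938857602574 279.7827835880933 [334.1, 261.6, 376.3, 298.1]
top 367 291.93188010899183 190.98637602179838 [594.56 -32.71 158.  ]
scene 203 254.5369458128079 197.80295566502463 [593.45 -36.7  150.  ]
('top',) (array([585.18, -45.98,   0.36]), np.float64(-76.17511749267578))
('scene',) (array([588.81, -44.8 ,   0.39]), np.float64(-68.58454132080078))
('top', 'scene') (array([586.85, -45.87,   0.38]), np.float64(-141.9633026123047))
```

Run:
```python
from h import *
print(unproj("scene",(255.1,205.2),122),unproj("scene",(254.05,205.95),122),unproj("top",(292.7,194.1),150),unproj("top",(292.2,193.4),155))
# fit jar silhouette IoU from both masks
r.grab_frame("top");mt=r.cut_out("jar","top")[0]["mask"];r.grab_frame("scene");ms=r.cut_out("jar","scene")[0]["mask"]
a=np.linspace(0,6.28,32)
def f(p,cs):
    s=0
    for c,m in cs:
        P=np.vstack([np.c_[p[0]+R*np.cos(a),p[1]+R*np.sin(a),np.full(32,z)] for z,R in((86,23),(128,23),(158,21))])
        k=np.zeros(m.shape,np.uint8);cv2.fillConvexPoly(k,(cv2.convexHull(proj(c,P).astype(np.float32))*16).astype(int),1,shift=4)
        k=k>0;s-=(k&m).sum()/(k|m).sum()
    return s
for cs in([("top",mt)],[("scene",ms)],[("top",mt),("scene",ms)]):
    o=differential_evolution(f,[(570,610),(-60,-15)],args=(cs,),seed=1);print(o.x,o.fun)
```

```text
[592.86 -36.24 122.  ] [596.48 -36.59 122.  ] [588.96 -34.37 150.  ] [589.88 -33.28 155.  ]
[592.77 -33.51] -0.946067415730337
[586.67 -39.27] 0.0
[592.77 -33.51] -0.946067415730337
```

>>> carry_out(delta_pos=[[0, 0, 0], [0, 0, 0], [0, 0, 0], [0, 0, 0]], rot=[[0, 0, -9], [0, 0, -18], [0, 0, -26.06], [0, 0, -26.06]])

```text
clock: 1.5
eef_pos: [274.5, 561.5, 256.3]
tcp_rot: [-3.142, -0.0, 3.141]
contact_force: [0.8, -0.2, -0.4]
opening: 0.999
grasp_force: 0.0
```

>>> carry_out(delta_pos=[[-0.02, -0.04, 0], [-0.045, -0.085, 0], [-0.07, -0.13, 0], [-0.095, -0.18, 0], [-0.12, -0.225, 0], [-0.145, -0.27, 0], [-0.165, -0.31, 0], [-0.18, -0.34, 0]], rot=[[0, 0, 0], [0, 0, 0], [0, 0, 0], [0, 0, 0], [0, 0, 0], [0, 0, 0], [0, 0, 0], [0, 0, 0]])

```text
clock: 2.5
eef_pos: [455.3, 219.8, 256.5]
tcp_rot: [3.142, 0.0, 3.137]
contact_force: [-0.1, -0.2, 0.9]
opening: 1.0
grasp_force: 0.0
```

>>> carry_out(delta_pos=[[-0.02, -0.04, 0], [-0.045, -0.08, 0], [-0.07, -0.13, 0], [-0.095, -0.18, 0], [-0.115, -0.22, 0], [-0.13, -0.245, 0], [-0.1375, -0.2565, 0], [-0.1375, -0.2565, 0]], rot=[[0, 0, 0], [0, 0, 0], [0, 0, 0], [0, 0, 0], [0, 0, 0], [0, 0, 0], [0, 0, 0], [0, 0, 0]])

```text
clock: 3.5
eef_pos: [592.1, -35.1, 256.1]
tcp_rot: [3.141, -0.0, 3.139]
contact_force: [-0.3, 0.7, -0.1]
opening: 0.998
grasp_force: 0.0
```

Run:
```python
from h import *
t=r.grab_frame("top");s=r.grab_frame("scene")
cv2.imwrite("pics/c1.png",np.hstack([crop(t,230,140,130,110,3),crop(s,200,120,130,110,3)]))
print(r.sense()["eef_pos"])
```

```text
[591.56 -34.15 256.18]
```

View pics/c1.png

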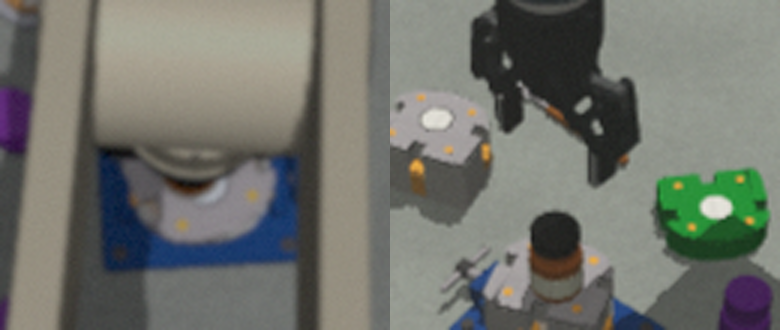

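The crop shows the amber jar with its black cap at crop (556,235), standing on the grey half. The fingers straddle it from above, at (505,110) and (605,170). The choice is confirmed, so I descend.

>>> carry_out(delta_pos=[[0, 0, 0.03], [0, 0, 0.06], [0, 0, 0.085], [0, 0, 0.105], [0, 0, 0.12], [0, 0, 0.13], [0, 0, 0.132], [0, 0, 0.132]], rot=[[0, 0, 0], [0, 0, 0], [0, 0, 0], [0, 0, 0], [0, 0, 0], [0, 0, 0], [0, 0, 0], [0, 0, 0]])

```text
clock: 4.6
eef_pos: [592.4, -35.0, 124.7]
tcp_rot: [-3.142, 0.001, -3.142]
contact_force: [-0.1, 0.4, 0.5]
opening: 0.996
grasp_force: 0.0
```

>>> carry_out(delta_pos=[[0, 0, 0], [0, 0, 0], [0, 0, 0], [0, 0, 0], [0, 0, 0], [0, 0, 0], [0, 0, 0], [0, 0, 0]], rot=[[0, 0, 0], [0, 0, 0], [0, 0, 0], [0, 0, 0], [0, 0, 0], [0, 0, 0], [0, 0, 0], [0, 0, 0]], claw=0.04, grip_force=20)

```text
clock: 5.6
eef_pos: [592.4, -35.1, 124.8]
tcp_rot: [-3.142, 0.001, 3.142]
contact_force: [-2.1, -0.6, 5.7]
opening: 0.529
grasp_force: 20.3
```

>>> carry_out(delta_pos=[[0, 0, -0.005], [0, 0, -0.015], [0, 0, -0.035], [0, 0, -0.06], [0, 0, -0.08], [0, 0, -0.09], [0, 0, -0.09], [0, 0, -0.09]], rot=[[0, 0, 0], [0, 0, 0], [0, 0, 0], [0, 0, 0], [0, 0, 0], [0, 0, 0], [0, 0, 0], [0, 0, 0]])

```text
clock: 6.6
eef_pos: [591.6, -35.0, 213.5]
tcp_rot: [3.142, -0.001, -3.142]
contact_force: [-1.2, -0.0, -2.4]
opening: 0.532
grasp_force: 20.9
```

>>> carry_out(delta_pos=[[0.004, 0.02, 0], [0.011, 0.06, 0], [0.02, 0.11, 0], [0.029, 0.16, 0], [0.038, 0.21, 0], [0.045, 0.25, 0], [0.05, 0.275, 0], [0.052, 0.284, 0]], rot=[[0, 0, 0], [0, 0, 0], [0, 0, 0], [0, 0, 0], [0, 0, 0], [0, 0, 0], [0, 0, 0], [0, 0, 0]])

```text
clock: 7.6
eef_pos: [538.9, 250.9, 213.6]
tcp_rot: [-3.141, -0.001, -3.139]
contact_force: [0.7, -0.5, -0.8]
opening: 0.528
grasp_force: 20.9
```

Run:
```python
from h import *
t=r.grab_frame("top");s=r.grab_frame("scene")
cv2.imwrite("pics/t2.png",t);cv2.imwrite("pics/s2.png",s)
cv2.imwrite("pics/c2.png",np.hstack([crop(s,290,150,130,150,3),crop(t,250,160,100,112,4)[:450]]))
st=r.sense();print(st["eef_pos"],st["contact_force"],st["grasp_force"])
b=[(570,603),(-62,-30),(0,.6)]
for cs in(("top",),("scene",),("top","scene")):
    print(cs,fit({c:{"top":t,"scene":s}[c] for c in cs},b,86))
```

```text
Traceback (most recent call last):
ValueError: all the input array dimensions except for the concatenation axis must match exactly, but along dimension 0, the array at index 0 has size 450 and the array at index 1 has size 448
```

Run:
```python
from h import *
t=cv2.imread("pics/t2.png");s=cv2.imread("pics/s2.png")
cv2.imwrite("pics/c2.png",np.hstack([crop(s,290,150,130,100,3),crop(t,250,160,100,75,4)]))
st=r.sense();print(st["eef_pos"],st["contact_force"],st["grasp_force"])
b=[(570,603),(-62,-30),(0,.6)]
for cs in(("top",),("scene",),("top","scene")):
    print(cs,fit({c:{"top":t,"scene":s}[c] for c in cs},b,86))
```

```text
[539.37 249.76 213.84] [ 1.21  0.2  -1.01] 20.94803415820934
('top',) (array([584.87, -46.09,   0.36]), np.float64(-84.55742645263672))
('scene',) (array([588.26, -45.73,   0.39]), np.float64(-82.49411010742188))
('top', 'scene') (array([586.65, -45.67,   0.39]), np.float64(-164.34799194335938))
```

View pics/c2.png

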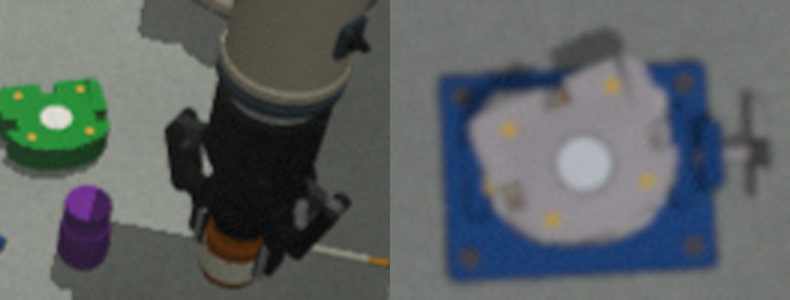

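The crop shows the jar upright between the fingers at crop (232,258). The bare upper half at (580,160) is still turned, with keys visible by its notches. Now I lower the jar.

>>> carry_out(delta_pos=[[0, 0, 0.03], [0, 0, 0.08], [0, 0, 0.12], [0, 0, 0.145], [0, 0, 0.157], [0, 0, 0.164], [0, 0, 0.168], [0, 0, 0.17]], rot=[[0, 0, 0], [0, 0, 0], [0, 0, 0], [0, 0, 0], [0, 0, 0], [0, 0, 0], [0, 0, 0], [0, 0, 0]])

```text
clock: 8.7
eef_pos: [540.5, 249.1, 44.9]
tcp_rot: [3.141, 0.001, -3.142]
contact_force: [0.6, 1.1, -1.6]
opening: 0.527
grasp_force: 21.0
```

>>> carry_out(delta_pos=[[0, 0, 0.0005], [0, 0, 0.001], [0, 0, 0.0015], [0, 0, 0.0015]], rot=[[0, 0, 0], [0, 0, 0], [0, 0, 0], [0, 0, 0]])

```text
clock: 9.2
eef_pos: [540.1, 249.1, 42.9]
tcp_rot: [3.141, 0.0, -3.141]
contact_force: [-0.2, 1.5, -0.2]
opening: 0.526
grasp_force: 21.0
```

>>> carry_out(delta_pos=[[0, 0, 0], [0, 0, 0], [0, 0, 0], [0, 0, 0], [0, 0, 0], [0, 0, 0], [0, 0, 0]], rot=[[0, 0, 0], [0, 0, 0], [0, 0, 0], [0, 0, 0], [0, 0, 0], [0, 0, 0], [0, 0, 0]], claw=0.085)

```text
clock: 10.07
eef_pos: [540.1, 249.0, 42.8]
tcp_rot: [-3.142, -0.0, -3.142]
contact_force: [-1.0, -0.5, -0.5]
opening: 0.993
grasp_force: 0.0
```

>>> carry_out(delta_pos=[[0, 0, -0.02], [0, 0, -0.05], [0, 0, -0.09], [0, 0, -0.14], [0, 0, -0.17], [0, 0, -0.18], [0, 0, -0.18]], rot=[[0, 0, 0], [0, 0, 0], [0, 0, 0], [0, 0, 0], [0, 0, 0], [0, 0, 0], [0, 0, 0]])

```text
clock: 10.95
eef_pos: [540.1, 249.0, 223.3]
tcp_rot: [3.141, 0.001, -3.142]
contact_force: [0.3, 0.6, -0.5]
opening: 0.995
grasp_force: 0.0
```

```bash
cat >> h.py <<'E'
K=[np.array([(31.5,-7),(44,-7),(44,7),(31.5,7)]),np.array([(-13,39.5),(1,39.5),(1,52),(-13,52)]),np.array([(-13,-52),(1,-52),(1,-39.5),(-13,-39.5)])]
FULL=np.array([(44,44),(41,50),(35,52),(-8,52),(-22,48),(-34,38),(-41,24),(-44,9)]);FULL=np.vstack([FULL,FULL[::-1]*[1,-1]]).astype(float)
E
python3 - <<'E'
from h import *
t=cv2.imread("pics/t2.png");s=cv2.imread("pics/s2.png")
out=[]
for c,im,x0,y0 in(("top",t,262,168),("scene",s,216,198)):
    k=6.5;w,h=61,72
    I=crop(im,x0,y0,w,h,k);J=I.copy()
    for P,z,col in[(FULL,46,(0,255,0))]+[(q,55,(0,255,255)) for q in K]:
        q=((proj(c,place(P,585,-48,.05,z))-[x0,y0]+.5)*k).astype(int);cv2.polylines(J,[q],True,col,1)
    q=((proj(c,place(OUT,586.6,-45.7,.385,86))-[x0,y0]+.5)*k).astype(int);cv2.polylines(J,[q],True,(0,0,255),1)
    out+=[J]
cv2.imwrite("pics/c3.png",np.hstack(out))
E
```

```text
(no output)
```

View pics/c3.png

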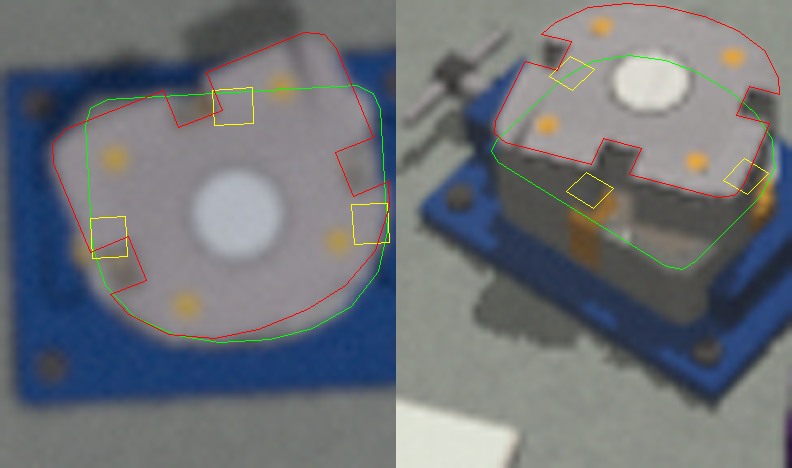

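Run:
```python
from h import *
t=cv2.imread("pics/t2.png");s=cv2.imread("pics/s2.png")
for c,im,x0,y0,w,h in(("top",t,268,178,35,36),("scene",s,300-2-0-60,218,100,26)):
    I=im[y0:y0+h,x0:x0+w].astype(int);d=I[...,2]-I[...,0]
    print(c,x0,y0)
    for j in range(h):
        if (d[j]>18).any(): print(y0+j,[(x0+i,d[j,i]) for i in np.nonzero(d[j]>18)[0]])
print(proj("scene",place(FULL,585,-48,.05,0))[[0,-1]],proj("scene",place(FULL,585,-48,.05,46))[[0,-1]])
```

```text
top 268 178
183 [(np.int64(293), np.int64(26))]
184 [(np.int64(292), np.int64(24)), (np.int64(293), np.int64(33)), (np.int64(294), np.int64(23))]
185 [(np.int64(292), np.int64(21)), (np.int64(293), np.int64(29)), (np.int64(294), np.int64(23))]
190 [(np.int64(278), np.int64(25)), (np.int64(279), np.int64(37)), (np.int64(280), np.int64(32))]
191 [(np.int64(277), np.int64(25)), (np.int64(278), np.int64(53)), (np.int64(279), np.int64(72)), (np.int64(280), np.int64(66)), (np.int64(281), np.int64(37))]
192 [(np.int64(277), np.int64(31)), (np.int64(278), np.int64(64)), (np.int64(279), np.int64(90)), (np.int64(280), np.int64(80)), (np.int64(281), np.int64(43))]
193 [(np.int64(277), np.int64(22)), (np.int64(278), np.int64(51)), (np.int64(279), np.int64(69)), (np.int64(280), np.int64(62)), (np.int64(281), np.int64(35))]
194 [(np.int64(278), np.int64(24)), (np.int64(279), np.int64(35)), (np.int64(280), np.int64(30))]
205 [(np.int64(274), np.int64(22)), (np.int64(275), np.int64(19))]
206 [(np.int64(274), np.int64(38)), (np.int64(275), np.int64(35))]
207 [(np.int64(274), np.int64(39)), (np.int64(
[... 3144 characters left out ...]
int64(243), np.int64(52)), (np.int64(244), np.int64(50)), (np.int64(245), np.int64(50)), (np.int64(246), np.int64(44)), (np.int64(247), np.int64(20)), (np.int64(258), np.int64(21)), (np.int64(260), np.int64(19))]
236 [(np.int64(243), np.int64(46)), (np.int64(244), np.int64(50)), (np.int64(245), np.int64(51)), (np.int64(246), np.int64(43)), (np.int64(247), np.int64(20))]
237 [(np.int64(243), np.int64(22)), (np.int64(244), np.int64(39)), (np.int64(245), np.int64(50)), (np.int64(246), np.int64(44)), (np.int64(247), np.int64(20))]
238 [(np.int64(245), np.int64(28)), (np.int64(246), np.int64(35)), (np.int64(247), np.int64(20))]
[[257.42 248.92]
 [232.27 233.08]] [[257.07 238.5 ]
 [231.2  222.49]]
```

Run:
```python
from h import *
a=.05;c,s=np.cos(a),np.sin(a);R=np.array([[c,-s],[s,c]])
w=unproj("top",(273.5,207.7),52)[:2];print(w, w-R@[-13,52])
for X,Y in((585,-48),(582,-45),(582,-42),(585,-42),(588,-42),(588,-45)):
    P=[[44,-7],[44,7],[-13,52],[1,52]]
    Q=np.array([[X,Y]+R@p for p in P])
    print(X,Y,*[proj("scene",np.c_[Q,np.full(4,z)])[i] for i,z in((0,53),(1,53),(0,30),(1,30),(2,53),(3,53),(2,30),(3,30))],proj("scene",[*([X,Y]+R@[44,44]),0]))
```

```text
[568.69   8.34] [584.27 -42.95]
585 -48 [241.78 227.45] [245.91 230.  ] [242.18 232.84] [246.25 235.38] [272.84 224.67] [269.61 227.97] [272.79 230.06] [269.61 233.35] [[257.42 248.92]]
582 -45 [243.4  227.35] [247.54 229.9 ] [243.78 232.74] [247.86 235.27] [274.44 224.57] [271.23 227.87] [274.37 229.96] [271.2  233.24] [[259.01 248.81]]
582 -42 [244.25 227.93] [248.39 230.48] [244.61 233.31] [248.7  235.85] [275.31 225.14] [272.1  228.45] [275.23 230.53] [272.06 233.82] [[259.86 249.4 ]]
585 -42 [243.47 228.61] [247.62 231.18] [243.85 233.99] [247.94 236.54] [274.58 225.82] [271.36 229.13] [274.51 231.2 ] [271.33 234.5 ] [[259.12 250.1 ]]
588 -42 [242.7 229.3] [246.85 231.87] [243.08 234.68] [247.17 237.23] [273.85 226.5 ] [270.62 229.82] [273.79 231.88] [270.6  235.19] [[258.37 250.8 ]]
588 -45 [241.85 228.72] [245.99 231.28] [242.25 234.1 ] [246.33 236.65] [272.98 225.92] [269.75 229.23] [272.93 231.31] [269.74 234.61] [[257.53 250.21]]
```

>>> carry_out(delta_pos=[[-0.01, -0.03, 0], [-0.03, -0.075, 0], [-0.05, -0.125, 0], [-0.075, -0.175, 0], [-0.095, -0.225, 0], [-0.115, -0.275, 0], [-0.13, -0.31, 0], [-0.136, -0.324, 0]], rot=[[0, 0, -2], [0, 0, -4], [0, 0, -6], [0, 0, -8.6], [0, 0, -8.6], [0, 0, -8.6], [0, 0, -8.6], [0, 0, -8.6]], claw=0)

```text
clock: 11.95
eef_pos: [675.7, -76.9, 220.6]
tcp_rot: [3.141, -0.003, -2.993]
contact_force: [-0.2, 0.6, 0.3]
opening: -0.005
grasp_force: 0.0
```

>>> carry_out(delta_pos=[[0, 0, 0.03], [0, 0, 0.06], [0, 0, 0.09], [0, 0, 0.115], [0, 0, 0.13], [0, 0, 0.135], [0, 0, 0.135]], rot=[[0, 0, 0], [0, 0, 0], [0, 0, 0], [0, 0, 0], [0, 0, 0], [0, 0, 0], [0, 0, 0]])

```text
clock: 12.82
eef_pos: [676.2, -74.8, 87.9]
tcp_rot: [3.142, 0.0, -2.991]
contact_force: [0.7, -0.5, -0.4]
opening: 0.002
grasp_force: 0.0
```

Run:
```python
from h import *
t=r.grab_frame("top");s=r.grab_frame("scene")
out=[]
for c,im,x0,y0 in(("top",t,215,130),("scene",s,190,180)):
    k=3;w,h=130,110
    out+=[crop(im,x0,y0,w,h,k)]
cv2.imwrite("pics/c4.png",np.hstack(out))
b=[(570,603),(-62,-30),(0,.6)]
print(fit({"scene":s},b,86))
st=r.sense();print(st["eef_pos"],st["qpos"])
for d in r.cut_out("jar","scene"):
    ys,xs=np.nonzero(d["mask"]);print(d["p"],xs.mean(),ys.mean(),unproj("scene",(xs.mean(),ys.mean()),40))
```

```text
(array([586.81, -45.52,   0.38]), np.float64(-69.70868682861328))
[676.69 -75.01  88.74] [-0.11  0.62  1.62 -0.    0.9  -1.83]
0.95 356.27777777777777 271.65555555555557 [542.04 250.05  40.  ]
0.86 284.86563876651985 264.62555066079295 [639.93 101.92  40.  ]
0.76 318.1030150753769 226.36180904522612 [487.48  92.61  40.  ]
0.45 255.81386861313868 216.37773722627736 [569.13 -57.28  40.  ]
```

View pics/c4.png

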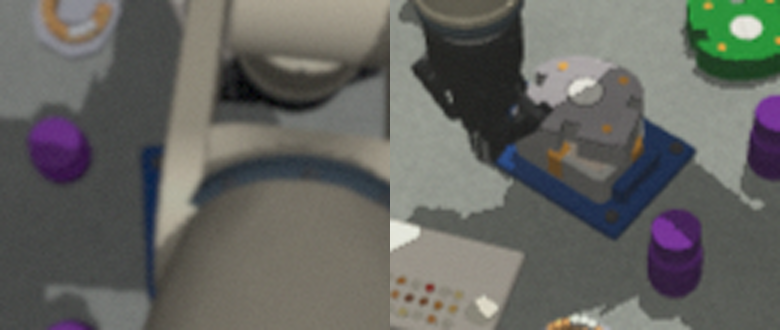

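The crop shows the closed fingers beside the heel corner at crop (500,130), with the upper half at (585,100). The purple jars are untouched, and the amber jar stands on the mat at about (542,250) mm. Now push A on the right end of the heel.

>>> carry_out(delta_pos=[[0.006, 0, 0], [0.012, 0, 0], [0.016, 0, 0], [0.018, 0, 0], [0.02, 0, 0], [0.022, 0, 0], [0.024, 0, 0], [0.026, 0, 0]], rot=[[0, 0, 0], [0, 0, 0], [0, 0, 0], [0, 0, 0], [0, 0, 0], [0, 0, 0], [0, 0, 0], [0, 0, 0]])

```text
clock: 13.98
eef_pos: [650.5, -78.9, 87.9]
tcp_rot: [-3.141, 0.0, -2.991]
contact_force: [1.1, 0.0, 0.1]
opening: -0.004
grasp_force: 0.7
```

```bash
cat > w.py <<'E'
from h import *
import sys
s=r.grab_frame("scene")
cs={"scene":s}
if len(sys.argv)>1: cs["top"]=r.grab_frame("top")
b=[(565,610),(-65,-25),(-.15,.55)]
for z in (86,77):print(z,*fit(cs,b,z))
st=r.sense();print(st["clock"],st["eef_pos"],st["contact_force"])
E
python3 w.py
```

```text
86 [583.01 -44.48   0.37] -70.66812896728516
77 [593.96 -28.64   0.29] -65.66158294677734
14.025 [650.16 -78.99  87.81] [0.95 0.46 0.04]
```

>>> carry_out(delta_pos=[[0.002, 0, 0], [0.004, 0, 0], [0.005, 0, 0], [0.006, 0, 0], [0.006, 0, 0]], rot=[[0, 0, 0], [0, 0, 0], [0, 0, 0], [0, 0, 0], [0, 0, 0]])

```text
clock: 14.65
eef_pos: [644.3, -79.8, 87.8]
tcp_rot: [3.142, -0.0, -2.992]
contact_force: [0.9, -0.3, 0.2]
opening: -0.0
grasp_force: 0.5
```

```bash
python3 w.py
```

```text
86 [578.56 -42.62   0.32] -69.3460922241211
77 [590.65 -27.91   0.26] -68.6475601196289
14.7 [644.29 -79.78  87.73] [ 0.6  -0.99  0.67]
```

>>> carry_out(delta_pos=[[-0.008, 0, 0], [-0.01, 0, -0.03], [0, 0, -0.06], [0.02, 0.03, -0.06], [0.04, 0.07, -0.06], [0.06, 0.105, -0.06], [0.074, 0.126, -0.06], [0.074, 0.126, -0.06]], rot=[[0, 0, 0], [0, 0, 0], [0, 0, 5], [0, 0, 11], [0, 0, 17], [0, 0, 22.3], [0, 0, 22.3], [0, 0, 22.3]])

```text
clock: 15.7
eef_pos: [551.8, 34.7, 147.9]
tcp_rot: [-3.141, -0.0, 2.906]
contact_force: [-0.0, 0.7, 0.2]
opening: -0.0
grasp_force: 0.0
```

>>> carry_out(delta_pos=[[0, 0, 0.02], [0, 0, 0.04], [0, 0, 0.055], [0, 0, 0.06], [0, 0, 0.06]], rot=[[0, 0, 0], [0, 0, 0], [0, 0, 0], [0, 0, 0], [0, 0, 0]])

```text
clock: 16.32
eef_pos: [552.7, 33.5, 87.7]
tcp_rot: [-3.141, -0.0, 2.903]
contact_force: [0.7, -0.7, -0.9]
opening: -0.003
grasp_force: 0.0
```

```bash
python3 w.py
python3 - <<'E'
from h import *
s=r.grab_frame("scene");t=r.grab_frame("top")
cv2.imwrite("pics/c5.png",np.hstack([crop(t,230,140,100,100,4),crop(s,200,160,100,100,4)]))
E
```

```text
86 [578.84 -43.77   0.32] -79.88294219970703
77 [603.5  -49.61  -0.09] -74.289794921875
16.375 [552.85  33.54  88.05] [ 0.58 -0.6  -0.19]
```

View pics/c5.png

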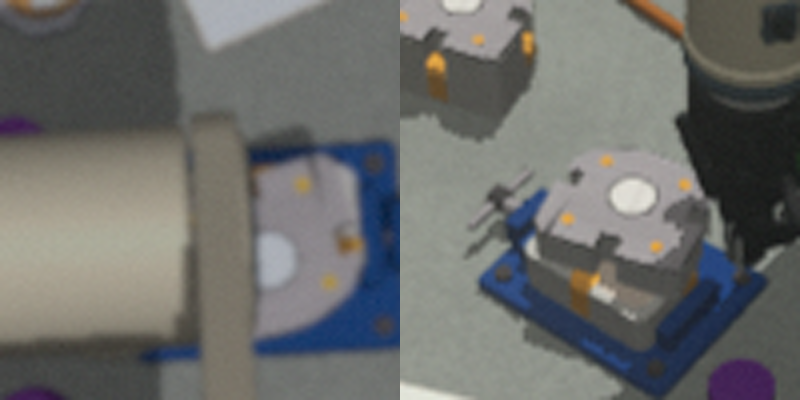

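The crop shows the fingers at (755,230), just outside the left notch at (685,215). The half has turned a little, and a brass key shows in the right notch at (348,243) in the top view. Now I insert the finger corner into the notch.

>>> carry_out(delta_pos=[[-0.001, -0.005, 0], [-0.002, -0.009, 0], [-0.003, -0.012, 0], [-0.003, -0.0135, 0], [-0.003, -0.015, 0], [-0.003, -0.015, 0]], rot=[[0, 0, 0], [0, 0, 0], [0, 0, 0], [0, 0, 0], [0, 0, 0], [0, 0, 0]])

```text
clock: 17.23
eef_pos: [551.7, 18.4, 87.8]
tcp_rot: [-3.142, -0.0, 2.902]
contact_force: [0.0, 0.9, -0.1]
opening: -0.0
grasp_force: 0.0
```

>>> carry_out(delta_pos=[[-0.002, 0, 0], [-0.004, 0, 0], [-0.006, 0, 0], [-0.008, 0, 0], [-0.01, 0, 0], [-0.011, 0, 0], [-0.012, 0, 0], [-0.012, 0, 0]], rot=[[0, 0, 0], [0, 0, 0], [0, 0, 0], [0, 0, 0], [0, 0, 0], [0, 0, 0], [0, 0, 0], [0, 0, 0]])

```text
clock: 18.23
eef_pos: [563.5, 15.5, 87.8]
tcp_rot: [-3.142, 0.0, 2.903]
contact_force: [-0.1, 1.5, -0.5]
opening: 0.005
grasp_force: 0.3
```

```bash
python3 w.py
```

```text
86 [605.92 -35.4    0.5 ] -67.90687561035156
77 [598.44 -37.28   0.38] -67.4188232421875
18.275 [563.48  15.58  87.75] [ 0.    0.52 -0.69]
```

```bash
cat > w.py <<'E'
from h import *
import sys
s=r.grab_frame("scene");t=r.grab_frame("top");cv2.imwrite("pics/last_s.png",s);cv2.imwrite("pics/last_t.png",t)
x,y,a=map(float,sys.argv[1:4])
b=[(x-9,x+9),(y-9,y+9),(a-.14,a+.14)]
for cs in({"scene":s},{"scene":s,"top":t}):
  for z in (86,77):print(*cs,z,*fit(cs,b,z))
st=r.sense();print(st["clock"],st["eef_pos"],st["contact_force"])
E
python3 w.py 580 -45 .25
```

```text
scene 86 [581.72 -45.63   0.3 ] -73.96858978271484
scene 77 [576.13 -50.55   0.29] -74.46664428710938
scene top 86 [580.04 -45.71   0.29] -126.49848937988281
scene top 77 [577.54 -49.8    0.32] -128.1062774658203
18.375 [563.55  15.55  87.83] [-0.33 -0.25 -0.1 ]
```

>>> carry_out(delta_pos=[[-0.002, 0, 0], [-0.004, 0, 0], [-0.005, 0, 0], [-0.006, 0, 0], [-0.007, 0, 0], [-0.008, 0, 0], [-0.008, 0, 0]], rot=[[0, 0, 0], [0, 0, 0], [0, 0, 0], [0, 0, 0], [0, 0, 0], [0, 0, 0], [0, 0, 0]])

```text
clock: 19.25
eef_pos: [571.3, 13.7, 87.8]
tcp_rot: [-3.142, 0.0, 2.903]
contact_force: [-0.1, 0.5, -0.4]
opening: 0.0
grasp_force: 0.3
```

```bash
python3 w.py 582 -46 .25
```

```text
scene 86 [585.68 -48.24   0.23] -70.22459411621094
scene 77 [580.13 -53.31   0.22] -70.55616760253906
scene top 86 [584.35 -47.27   0.2 ] -126.03242492675781
scene top 77 [582.16 -52.49   0.25] -127.47173309326172
19.35 [571.36  13.7   87.82] [0.18 0.33 0.05]
```

>>> carry_out(delta_pos=[[0.003, 0.003, 0], [0.003, 0.014, 0], [0.003, 0.014, -0.03], [0, 0, -0.06], [-0.02, -0.045, -0.06], [-0.037, -0.09, -0.06], [-0.053, -0.128, -0.06], [-0.053, -0.128, -0.06]], rot=[[0, 0, 0], [0, 0, 0], [0, 0, 0], [0, 0, 0], [0, 0, 0], [0, 0, 0], [0, 0, 0], [0, 0, 0]])

```text
clock: 20.35
eef_pos: [593.2, -125.1, 147.9]
tcp_rot: [-3.141, 0.001, 2.9]
contact_force: [-1.1, 0.8, 0.7]
opening: 0.002
grasp_force: 0.0
```

>>> carry_out(delta_pos=[[0, 0, 0.02], [0, 0, 0.04], [0, 0, 0.055], [0, 0, 0.06], [0, 0, 0.06]], rot=[[0, 0, 0], [0, 0, 0], [0, 0, 0], [0, 0, 0], [0, 0, 0]])

```text
clock: 20.98
eef_pos: [592.5, -122.8, 87.7]
tcp_rot: [3.142, -0.0, 2.903]
contact_force: [0.3, 0.1, 0.4]
opening: -0.002
grasp_force: 0.0
```

```bash
python3 w.py 584 -48 .2
```

```text
scene 86 [585.99 -48.37   0.2 ] -75.51948547363281
scene 77 [580.22 -53.48   0.2 ] -75.10084533691406
scene top 86 [584.19 -47.05   0.18] -131.67662048339844
scene top 77 [581.39 -52.02   0.2 ] -116.94363403320312
21.075 [ 592.87 -123.13   88.39] [ 0.48 -0.52  0.08]
```

>>> carry_out(delta_pos=[[0.001, 0.004, 0], [0.001, 0.0075, 0], [0.001, 0.0094, 0], [0.001, 0.0094, 0]], rot=[[0, 0, 0], [0, 0, 0], [0, 0, 0], [0, 0, 0]])

```text
clock: 21.58
eef_pos: [593.7, -113.7, 87.9]
tcp_rot: [-3.142, 0.0, 2.903]
contact_force: [-0.9, 0.8, -0.4]
opening: 0.001
grasp_force: 0.0
```

>>> carry_out(delta_pos=[[0.002, 0, 0], [0.004, 0, 0], [0.006, 0, 0], [0.008, 0, 0], [0.01, 0, 0], [0.011, 0, 0], [0.012, 0, 0], [0.012, 0, 0]], rot=[[0, 0, 0], [0, 0, 0], [0, 0, 0], [0, 0, 0], [0, 0, 0], [0, 0, 0], [0, 0, 0], [0, 0, 0]])

```text
clock: 22.58
eef_pos: [581.9, -111.1, 87.8]
tcp_rot: [-3.141, -0.0, 2.903]
contact_force: [0.1, -1.3, 0.1]
opening: 0.002
grasp_force: 0.7
```

```bash
python3 w.py 584 -47 .15
```

```text
scene 86 [584.06 -49.14   0.15] -69.21903228759766
scene 77 [578.78 -54.38   0.15] -70.23634338378906
scene top 86 [582.94 -47.48   0.16] -128.1905975341797
scene top 77 [578.98 -47.66   0.01] -122.27499389648438
22.675 [ 581.91 -111.1    87.8 ] [-0.43 -2.18  0.  ]
```

>>> carry_out(delta_pos=[[0.0015, 0, 0], [0.003, 0, 0], [0.004, 0, 0], [0.005, 0, 0], [0.006, 0, 0], [0.006, 0, 0]], rot=[[0, 0, 0], [0, 0, 0], [0, 0, 0], [0, 0, 0], [0, 0, 0], [0, 0, 0]])

```text
clock: 23.42
eef_pos: [576.7, -109.6, 88.0]
tcp_rot: [3.141, 0.001, 2.902]
contact_force: [3.9, 0.0, -1.6]
opening: 0.004
grasp_force: 1.9
```

```bash
python3 w.py 583 -47 .1
```

```text
scene 86 [584.7  -48.05   0.11] -72.787841796875
scene 77 [579.47 -53.63   0.11] -74.0101547241211
scene top 86 [583.77 -47.29   0.12] -129.42184448242188
scene top 77 [580.47 -49.48   0.06] -126.40315246582031
23.525 [ 576.66 -109.62   88.  ] [ 4.47 -0.65 -0.92]
```

>>> carry_out(delta_pos=[[-0.003, -0.004, 0], [-0.004, -0.014, 0], [-0.004, -0.014, -0.04], [0.0, -0.03, -0.09], [0.03, -0.08, -0.12], [0.05, -0.13, -0.14], [0.06, -0.15, -0.15], [0.06, -0.15, -0.15]], rot=[[0, 0, 0], [0, 0, 0], [0, 0, 0], [0, 0, 0], [0, 0, 0], [0, 0, 0], [0, 0, 0], [0, 0, 0]])

```text
clock: 24.52
eef_pos: [481.1, -242.6, 238.5]
tcp_rot: [-3.141, 0.0, 2.9]
contact_force: [0.4, -0.7, -0.3]
opening: -0.003
grasp_force: 0.0
```

```bash
python3 w.py 584 -48 .1;  python3 - <<'E'
from h import *
t=cv2.imread("pics/last_t.png");s=cv2.imread("pics/last_s.png")
cv2.imwrite("pics/c6.png",np.hstack([crop(t,262,165,61,70,6.5),crop(s,214,195,61,70,6.5)]))
E
```

```text
scene 86 [587.47 -48.45   0.13] -80.43968963623047
scene 77 [581.23 -54.07   0.13] -79.81124877929688
scene top 86 [584.25 -48.48   0.09] -162.93963623046875
scene top 77 [582.86 -49.75   0.08] -165.78868103027344
24.625 [ 481.98 -241.05  237.36] [ 0.22 -0.21  0.35]
```

View pics/c6.png

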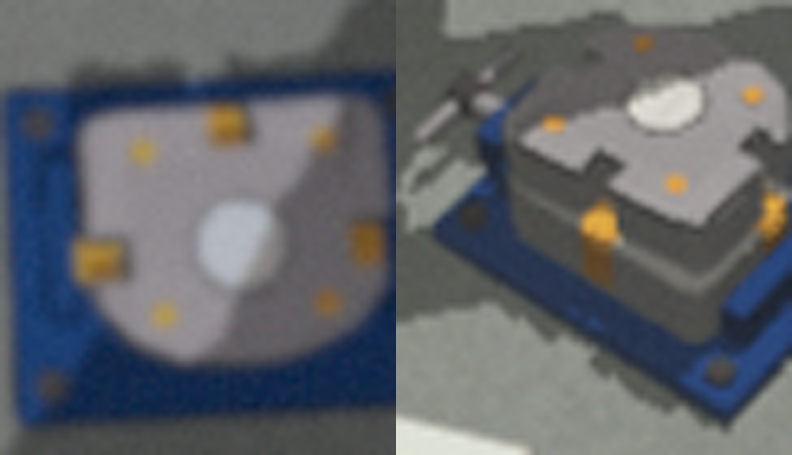

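```bash
cat > low.py <<'E'
from h import *
t=cv2.imread("pics/last_t.png").astype(int);d=np.clip(t[...,2]-t[...,0]-12,0,None)
ps=[]
for (x,y) in((297,184),(277,205),(318,202)):
    w=d[y-5:y+6,x-6:x+7];m=w>15;yy,xx=np.nonzero(m)
    xy=(x-6+(w*m).sum(0)@np.arange(13)/(w*m).sum(),y-5+(w*m).sum(1)@np.arange(11)/(w*m).sum())
    p=unproj("top",xy,54);ps.append(p[:2]);print(xy,[x-6+xx.min(),x-6+xx.max(),y-5+yy.min(),y-5+yy.max()],p)
h,l,rr=ps;v=l-rr;print("yaw",np.arctan2(-v[0],v[1]),"sep",np.linalg.norm(v),"exp 91.5; mid",(l+rr)/2)
a=np.arctan2(-v[0],v[1]);print("centre from sides",(l+rr)/2+6*np.array([np.cos(a),np.sin(a)]),"from heel",h-37.75*np.array([np.cos(a),np.sin(a)]))
E
python3 low.py
python3 - <<'E'
from h import *
t=cv2.imread("pics/last_t.png")
for z in(86,77): print(z,*fit({"top":t},[(575,595),(-58,-38),(-.1,.25)],z))
# white disc centre
h=cv2.imread("pics/last_s.png")
E
```

```text
(np.float64(296.27540834845735), np.float64(183.77949183303085)) [np.int64(293), np.int64(299), np.int64(181), np.int64(187)] [623.13 -43.67  54.  ]
(np.float64(276.6370201444318), np.float64(204.62105663245913)) [np.int64(274), np.int64(280), np.int64(202), np.int64(208)] [575.54   1.14  54.  ]
(np.float64(317.9679029957204), np.float64(202.0114122681883)) [np.int64(316), np.int64(320), np.int64(199), np.int64(205)] [581.25 -92.75  54.  ]
yaw 0.06070161477999402 sep 94.06224681815343 exp 91.5; mid [578.39 -45.8 ]
centre from sides [584.38 -45.44] from heel [585.45 -45.96]
86 [582.14 -48.16   0.07] -90.17160034179688
77 [583.23 -48.57   0.08] -90.29049682617188
```

The crop shows all three brass keys lying in the notches: heel (228,125), left (98,260) and right (367,243). A light strip of rim is still visible, so the half is aligned in angle but about 3 mm off in -x and 2.5 mm in -y. Next is a flat push at the front centre in +x.

>>> carry_out(delta_pos=[[0.001, 0.02, 0], [0.003, 0.06, 0], [0.006, 0.1, 0], [0.009, 0.15, 0], [0.0116, 0.18, 0], [0.0116, 0.192, 0], [0.0116, 0.192, 0]], rot=[[0, 0, -4], [0, 0, -8], [0, 0, -12], [0, 0, -17.4], [0, 0, -17.4], [0, 0, -17.4], [0, 0, -17.4]])

```text
clock: 25.5
eef_pos: [516.6, -50.7, 237.4]
tcp_rot: [-3.142, -0.001, -3.074]
contact_force: [-0.0, -0.8, -0.3]
opening: -0.002
grasp_force: 0.0
```

>>> carry_out(delta_pos=[[0, 0, 0.03], [0, 0, 0.07], [0, 0, 0.11], [0, 0, 0.135], [0, 0, 0.146], [0, 0, 0.149], [0, 0, 0.149]], rot=[[0, 0, 0], [0, 0, 0], [0, 0, 0], [0, 0, 0], [0, 0, 0], [0, 0, 0], [0, 0, 0]])

```text
clock: 26.38
eef_pos: [517.1, -52.1, 89.4]
tcp_rot: [-3.141, 0.001, -3.077]
contact_force: [0.4, -0.1, -0.4]
opening: 0.004
grasp_force: 0.0
```

>>> carry_out(delta_pos=[[-0.004, 0, 0], [-0.007, 0, 0], [-0.008, 0, 0], [-0.009, 0, 0], [-0.01, 0, 0], [-0.011, 0, 0], [-0.012, 0, 0], [-0.012, 0, 0]], rot=[[0, 0, 0], [0, 0, 0], [0, 0, 0], [0, 0, 0], [0, 0, 0], [0, 0, 0], [0, 0, 0], [0, 0, 0]])

```text
clock: 27.38
eef_pos: [528.6, -51.0, 88.8]
tcp_rot: [-3.142, -0.0, -3.077]
contact_force: [-0.4, -0.1, 0.4]
opening: 0.001
grasp_force: 0.0
```

>>> carry_out(delta_pos=[[-0.0007, 0, 0], [-0.0014, 0, 0], [-0.002, 0, 0], [-0.002, 0, 0]], rot=[[0, 0, 0], [0, 0, 0], [0, 0, 0], [0, 0, 0]])

```text
clock: 27.88
eef_pos: [530.6, -50.9, 88.8]
tcp_rot: [-3.142, 0.0, -3.077]
contact_force: [-0.4, 0.0, 0.0]
opening: 0.001
grasp_force: 0.0
```

```bash
python3 w.py 586 -47 .07
```

```text
scene 86 [592.49 -40.37   0.05] -77.72303771972656
scene 77 [587.03 -45.89   0.05] -78.05052185058594
scene top 86 [592.77 -42.14   0.06] -123.48377227783203
scene top 77 [586.18 -45.85   0.04] -125.20464324951172
27.975 [530.48 -50.92  88.78] [ 0.64  0.19 -0.15]
```

>>> carry_out(delta_pos=[[0.01, 0, 0], [0.02, 0, -0.02], [0.025, 0, -0.06], [0.03, 0, -0.11], [0.03, -0.06, -0.14], [0.03, -0.12, -0.15], [0.03, -0.17, -0.15], [0.03, -0.18, -0.15]], rot=[[0, 0, 0], [0, 0, 0], [0, 0, 0], [0, 0, 0], [0, 0, 0], [0, 0, 0], [0, 0, 0], [0, 0, 0]])

```text
clock: 28.98
eef_pos: [511.5, -235.1, 238.8]
tcp_rot: [-3.141, 0.0, -3.08]
contact_force: [-1.2, 0.6, 0.5]
opening: 0.0
grasp_force: 0.0
```

```bash
python3 w.py 586 -47 .07; python3 low.py;  python3 - <<'E'
from h import *
t=cv2.imread("pics/last_t.png");s=cv2.imread("pics/last_s.png")
for z in(86,77): print(z,*fit({"top":t},[(575,595),(-58,-38),(-.1,.25)],z))
cv2.imwrite("pics/c7.png",np.hstack([crop(t,262,165,61,70,6.5),crop(s,214,195,61,70,6.5)]))
E
```

```text
scene 86 [593.41 -39.99   0.08] -83.5086669921875
scene 77 [587.13 -45.79   0.08] -83.81409454345703
scene top 86 [587.94 -42.07  -0.07] -141.689453125
scene top 77 [585.7  -45.53   0.05] -165.3377685546875
29.075 [ 511.4  -232.99  238.33] [-0.17  0.36  0.28]
(np.float64(295.8033385498174), np.float64(183.3547209181012)) [np.int64(293), np.int64(299), np.int64(181), np.int64(186)] [624.11 -42.6   54.  ]
(np.float64(276.4711258828417), np.float64(203.66389696717906)) [np.int64(274), np.int64(280), np.int64(201), np.int64(207)] [577.73   1.52  54.  ]
(np.float64(317.34723788049604), np.float64(201.84385569334836)) [np.int64(314), np.int64(320), np.int64(199), np.int64(205)] [581.63 -91.34  54.  ]
yaw 0.042021818483074284 sep 92.94334561629721 exp 91.5; mid [579.68 -44.91]
centre from sides [585.67 -44.66] from heel [586.39 -44.19]
86 [584.01 -44.38   0.04] -84.50804901123047
77 [584.52 -46.02   0.06] -84.0844497680664
```

View pics/c7.png

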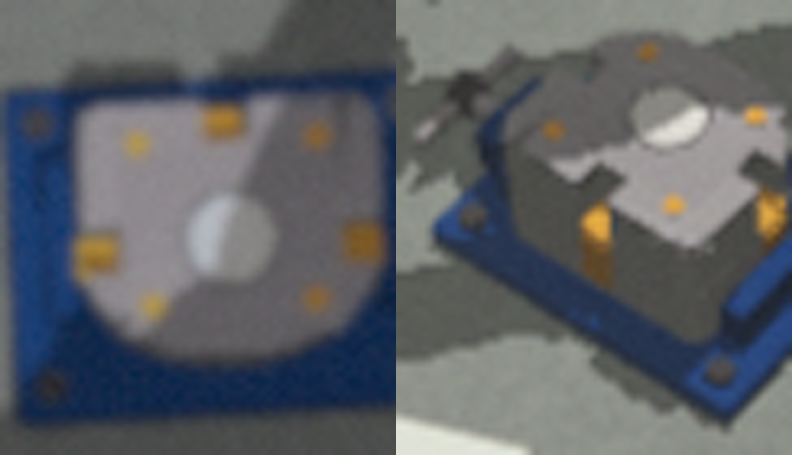

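The crop shows the rim strip gone and no gap between the halves. The keys stand in all three notches, at (223,122), (97,253) and (362,242), so the half is home. Now I press on the lid centre.

>>> carry_out(delta_pos=[[-0.01, 0.02, 0], [-0.03, 0.06, 0], [-0.05, 0.105, 0], [-0.07, 0.15, 0], [-0.086, 0.183, 0], [-0.086, 0.183, 0]], rot=[[0, 0, 0], [0, 0, 0], [0, 0, 0], [0, 0, 0], [0, 0, 0], [0, 0, 0]])

```text
clock: 29.82
eef_pos: [585.9, -40.5, 238.4]
tcp_rot: [3.141, -0.001, -3.072]
contact_force: [0.2, 0.1, -0.4]
opening: 0.0
grasp_force: 0.0
```

>>> carry_out(delta_pos=[[0, 0, 0.03], [0, 0, 0.07], [0, 0, 0.1], [0, 0, 0.12], [0, 0, 0.128], [0, 0, 0.131], [0, 0, 0.132], [0, 0, 0.132]], rot=[[0, 0, 0], [0, 0, 0], [0, 0, 0], [0, 0, 0], [0, 0, 0], [0, 0, 0], [0, 0, 0], [0, 0, 0]])

```text
clock: 30.82
eef_pos: [586.6, -44.3, 107.5]
tcp_rot: [-3.141, 0.001, -3.077]
contact_force: [0.3, 0.3, -0.3]
opening: 0.002
grasp_force: 0.0
```

>>> carry_out(delta_pos=[[0, 0, 0.0005], [0, 0, 0.001], [0, 0, 0.0015], [0, 0, 0.002], [0, 0, 0.0025], [0, 0, 0.003], [0, 0, 0.003]], rot=[[0, 0, 0], [0, 0, 0], [0, 0, 0], [0, 0, 0], [0, 0, 0], [0, 0, 0], [0, 0, 0]])

```text
clock: 31.7
eef_pos: [586.2, -44.3, 103.7]
tcp_rot: [3.142, -0.0, -3.077]
contact_force: [-0.2, 1.3, -0.8]
opening: 0.001
grasp_force: 0.0
```

>>> carry_out(delta_pos=[[0, 0, 0.0005], [0, 0, 0.001], [0, 0, 0.0015], [0, 0, 0.002], [0, 0, 0.002]], rot=[[0, 0, 0], [0, 0, 0], [0, 0, 0], [0, 0, 0], [0, 0, 0]])

```text
clock: 32.33
eef_pos: [586.2, -44.3, 102.1]
tcp_rot: [3.142, 0.0, -3.077]
contact_force: [-1.7, 1.2, 4.8]
opening: -0.001
grasp_force: 2.4
```

>>> carry_out(delta_pos=[[0, 0, 0.0003], [0, 0, 0.0006], [0, 0, 0.0006], [0, 0, 0.0006]], rot=[[0, 0, 0], [0, 0, 0], [0, 0, 0], [0, 0, 0]])

```text
clock: 32.83
eef_pos: [586.2, -44.3, 102.1]
tcp_rot: [-3.142, 0.0, -3.077]
contact_force: [-4.3, 0.5, 11.4]
opening: -0.004
grasp_force: 5.7
```

>>> carry_out(delta_pos=[[0, 0, -0.002], [0, 0, -0.01], [0, 0, -0.04], [0, 0, -0.08], [0, -0.05, -0.12], [0, -0.11, -0.14], [0, -0.17, -0.14], [0, -0.18, -0.14]], rot=[[0, 0, 0], [0, 0, 0], [0, 0, 0], [0, 0, 0], [0, 0, 0], [0, 0, 0], [0, 0, 0], [0, 0, 0]])

```text
clock: 33.83
eef_pos: [597.9, -227.5, 241.9]
tcp_rot: [-3.14, 0.001, -3.08]
contact_force: [-0.1, -0.7, -0.0]
opening: 0.002
grasp_force: 0.0
```

```bash
python3 w.py 586 -46 .05; python3 low.py|tail -2
python3 - <<'E'
from h import *
r.grab_frame("scene")
for d in r.cut_out("jar","scene")[:3]:
    ys,xs=np.nonzero(d["mask"]);print(d["p"],unproj("scene",(xs.mean(),ys.mean()),40))
E
```

```text
scene 86 [592.61 -40.56   0.07] -77.25872039794922
scene 77 [587.05 -45.28   0.06] -77.20245361328125
scene top 86 [593.34 -41.94   0.02] -129.26968383789062
scene top 77 [585.88 -44.91   0.05] -151.8414764404297
33.925 [ 597.51 -224.89  241.05] [-0.89  0.33 -0.25]
yaw 0.04869024027415563 sep 92.75136532534485 exp 91.5; mid [579.46 -44.92]
centre from sides [585.45 -44.63] from heel [585.23 -44.52]
0.89 [484.47  90.54  40.  ]
0.81 [639.53 101.03  40.  ]
0.77 [541.89 249.64  40.  ]
```

Upper half is home and the jar is on the mat; handing in.

```bash
python3 -c "
from rig import r
print(r.sign_off())"
```

```text
the job is handed in; nothing more can be done
None
```

I handed the job in at about 34 s: the jar stands on the cork mat, and the upper half sits flat over all three keys after an 11 N press on its lid; the sign-off returned no verdict.

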